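# Tip the wheel nuts into the matching bin

### The arm

A 7-joint arm with a two-finger parallel gripper is mounted at the origin on the work surface. World frame = base frame: x ahead of the robot, y to its left, z up, the work surface at z = 0. Lengths are in m, angles in rad, forces in N, time in s.
With the tool pointing down it reaches from about 0.425 to 0.975 m from the base axis. Payload 16.7 kg.
Tool frame: the origin (TCP) lies between the finger pads; the fingertips stand 11 mm ahead of it and the grasp point (between the pads) lies 8 mm behind it; z points along the fingers, y is the line along which they close (so a half turn about z gives the same grasp; the last joint's range is limited). The gripper opens to 85 mm and grips with 20 to 120 N. Pads are 22 mm wide; open, the fingers measure 114 mm over their backs; the gripper's body (76 mm by 85 mm) begins 54 mm behind the grasp point. The pads swing forward as they close: fully open they stand 13 mm farther back than shut.
Start: joints at [1.117, 0.426, 0.074, 1.606, -0.034, 1.111, -0.067], TCP at [0.202, -0.644, 0.242] pointing down, gripper open.
Joint ranges: [-2.85, 2.85], [-0.5, 2.14], [-1.23, 1.37], [0.21, 2.46], [-1.02, 4.16], [0.16, 2.05], [-2.73, 2.73]. Speed limits (rad/s): [1.89, 1.89, 2.39, 2.39, 3.01, 3.01, 3.01].

### API

Orientations are given as a unit quaternion [x, y, z, w].
In Python, from plant import * gives the robot as it stands. The module is installed in compiled form; this text tells all that it offers.
- The arm moves only by the tool drive_tool, never from a script. Its argument "plan" is a list of rows, each an object with "linear": the shift along the tool's x, y, z each as a share of 0.08 m, from -1 to 1, a list of three; "rotation": the turn, a rotation vector about the tool's x, y, z each as a share of 30 degrees, from -1 to 1, a list of three. In form: [{"linear": [x, y, z], "rotation": [wx, wy, wz]}, ...]. A call has exactly 8 rows; each row shifts and turns the commanded pose from where the row before left it, along the tool's axes as they then stand; what a row does not reach is not made up. A row lasts 1/8 s, in which the tool goes at most 62.5 mm and 10.7 degrees, less where a joint would pass 70% of its speed; a pose out of reach is approached as far as the arm can. A call with a number of a shift or a turn outside -1 to 1 is refused whole. A call with a gripper value outside its range is refused whole. "fingers" is the opening, from -1 (shut) to 1 (fully open), set as the call begins (left out, the last holds). The fingers move at their own pace and stop on an object; "grip_force" is the grip in N (left out, the last holds). Time passes only in rows, so rows that do not move let the fingers close, or fill a call up. It gives the time, the measured TCP pose, the force, the opening and the grip force at its end, in the units of the state.
- read_state(): the state, without advancing time (a new reading comes with each control period).
- camera(name): name is "scene" or "top" or "wrist"; returns the picture (480x640x3 uint8, red, green, blue); there is no depth.
- camera_model(name): a dict with "fx", "fy", "cx", "cy" (pixels), "k1" (the pictures are not rectified: a ray, as slopes to the right and down, at radius r is drawn at 1 + k1 r^2 times it, then the intrinsics apply), "eye" and "orientation" of the camera in the world. Camera axes: x right, y down, z forward; pixel columns grow to the right and rows downward; lengths in m; the calibration is good to about 2 mm. A picture is of the moment at which its call begins: read the wrist's pose just before it. camera_model takes no time and is no camera call; for the wrist camera it gives the pose at the moment of the call.
- close_job(): hands the job in; it is judged then, once.
The state is a dict: "time_s": time; "joint_pos": joint angles; "dq": joint speeds; "joint_efforts": joint torques, N m; "eef_pos": TCP position; "tcp_rot": TCP orientation; "ft_force": force on the tool from outside, world axes, zero at the start; "wrist_torque": the same for the moment, N m; "finger_gap": finger opening in m; "finger_force": force on a finger pad.
Only numpy, scipy, OpenCV 4.12 (cv2) and the standard library are available. Lean on these libraries where they do the work, as an engineer would, in place of code of your own. Each camera call takes 0.05 s, during which the arm holds its last target. There are 200 camera calls.

### The job

Pick the red tray up by its black handle and set its open lip lightly on top of the yellow front gate of the blue bin that already holds a brass nut, then tip the tray so that all five nuts slide off into that bin. Put the empty tray back down flat on the middle of its black mat and let go, leaving the other things on the bench where they are.

Things in the scene. Friction and masses are not known exactly. Their poses are not given: they have to be found in the camera images.
- tray: red sheet-metal parts tray (a scoop), 140 long (x) x 116 wide (y), floor 4 thick; walls 4 thick, 26 high at the back and both sides, none at the front (+x), where the floor ends in the open lip; black handle at the back. 0.2 to 0.33 kg empty. Origin: centre of the underside; x towards the lip, z up. Stands level on the mat at the start, carrying the five nuts
- tray_grip (a point): grip point in the black handle, a straight bar 16 wide (tray y), 20 thick, 100 long, that starts at the back wall (tray x=-70, z=12) and rises backwards (-x) at 70 degrees above level. The point is on its centre line 72 from its foot: x=-95, y=0, z=80 in the tray frame; axes as the tray's
- tray_lip (a point): middle of the open lip's lower edge, x=70, y=0, z=0 in the tray frame
- mat: black rubber mat, 210 (x) x 160 (y) x 4 thick, fixed; the tray's place. Origin: centre of its underside, on the bench; the tray starts near its middle with its lip towards the mat's +x
- bin_left: blue open-topped bin on the robot's left (+y), fixed; 150 (x) x 170 (y) x 75 high, walls and floor 5 thick. Origin: centre of the underside; -x faces roughly towards the robot. On its -x face (x -81.5 to -75.5) stands a yellow gate plate 150 wide (y), 6 thick, whose top edge is clamped at a height of its own, anywhere from 78 to 108 above the bench: not reported, to be seen or felt
- bin_right: the same blue bin on the robot's right (-y), fixed; sizes and frame as bin_left, with a yellow gate of its own height (78 to 108)
- nut1: one of the five loose brass hexagon wheel nuts on the tray: 24 across flats, 20 high, 45 g. Origin: centre of one flat end, z along its axis
- nut2: one of the five loose brass hexagon wheel nuts on the tray: 24 across flats, 20 high, 45 g. Origin: centre of one flat end, z along its axis
- nut3: one of the five loose brass hexagon wheel nuts on the tray: 24 across flats, 20 high, 45 g. Origin: centre of one flat end, z along its axis
- nut4: one of the five loose brass hexagon wheel nuts on the tray: 24 across flats, 20 high, 45 g. Origin: centre of one flat end, z along its axis
- nut5: one of the five loose brass hexagon wheel nuts on the tray: 24 across flats, 20 high, 45 g. Origin: centre of one flat end, z along its axis
- sample_nut: a brass nut just like the five; lies in one of the two bins from the start and marks it as the nut bin
- sample_cap: white plastic cap, 30 diameter x 22 high; lies in the other bin. Origin: centre of its underside
- spray_can: bystander: yellow aerosol can, standing, 66 diameter x 140 high. Leave alone
- screwdriver: bystander: orange-handled screwdriver, lying, about 200 long. Leave alone
- wrench: bystander: steel wrench, lying, about 180 long. Leave alone
- tape_roll: bystander: roll of tan tape lying flat, 100 diameter x 45 high. Leave alone
- grease_jar: bystander: jar with green body and pale lid, standing, 80 diameter x 70 high. Leave alone
- socket: bystander: steel wrench socket, upright cylinder 32 diameter x 36 high. Leave alone
Mind the look-alikes: they are no part of the job. Leave any turquoise look-alike of the bin_right alone.

How it is judged:
On the way, in this order (a step that is already met when the one before it is completed fails the run):
1. the tray's lip rests on the front gate of the bin that holds the brass sample nut, reaching in over the bin (((horizontal distance between sample_nut and bin_left below 0.12 m and contact force between tray and bin_left above 0.3 N and x of tray_lip in the frame of bin_left between -0.075 and 0.075 m and y of tray_lip in the frame of bin_left between -0.08 and 0.08 m) or (horizontal distance between sample_nut and bin_right below 0.12 m and contact force between tray and bin_right above 0.3 N and x of tray_lip in the frame of bin_right between -0.075 and 0.075 m and y of tray_lip in the frame of bin_right between -0.08 and 0.08 m))), for 0.2 s.
2. all five nuts lie in that bin (((horizontal distance between sample_nut and bin_left below 0.12 m and (x of nut1 in the frame of bin_left between -0.075 and 0.075 m and y of nut1 in the frame of bin_left between -0.085 and 0.085 m and z of nut1 in the frame of bin_left between -0.005 and 0.065 m) and (x of nut2 in the frame of bin_left between -0.075 and 0.075 m and y of nut2 in the frame of bin_left between -0.085 and 0.085 m and z of nut2 in the frame of bin_left between -0.005 and 0.065 m) and (x of nut3 in the frame of bin_left between -0.075 and 0.075 m and y of nut3 in the frame of bin_left between -0.085 and 0.085 m and z of nut3 in the frame of bin_left between -0.005 and 0.065 m) and (x of nut4 in the frame of bin_left between -0.075 and 0.075 m and y of nut4 in the frame of bin_left between -0.085 and 0.085 m and z of nut4 in the frame of bin_left between -0.005 and 0.065 m) and (x of nut5 in the frame of bin_left between -0.075 and 0.075 m and y of nut5 in the frame of bin_left between -0.085 and 0.085 m and z of nut5 in the frame of bin_left between -0.005 and 0.065 m)) or (horizontal distance between sample_nut and bin_right below 0.12 m and (x of nut1 in the frame of bin_right between -0.075 and 0.075 m and y of nut1 in the frame of bin_right between -0.085 and 0.085 m and z of nut1 in the frame of bin_right between -0.005 and 0.065 m) and (x of nut2 in the frame of bin_right between -0.075 and 0.075 m and y of nut2 in the frame of bin_right between -0.085 and 0.085 m and z of nut2 in the frame of bin_right between -0.005 and 0.065 m) and (x of nut3 in the frame of bin_right between -0.075 and 0.075 m and y of nut3 in the frame of bin_right between -0.085 and 0.085 m and z of nut3 in the frame of bin_right between -0.005 and 0.065 m) and (x of nut4 in the frame of bin_right between -0.075 and 0.075 m and y of nut4 in the frame of bin_right between -0.085 and 0.085 m and z of nut4 in the frame of bin_right between -0.005 and 0.065 m) and (x of nut5 in the frame of bin_right between -0.075 and 0.075 m and y of nut5 in the frame of bin_right between -0.085 and 0.085 m and z of nut5 in the frame of bin_right between -0.005 and 0.065 m)))), for 0.2 s.
At the end, for the whole second after the job is handed in: All five nuts lie in the bin with the brass sample nut (inside its walls, origins below 65 mm), still; the tray stands level (within 0.08 rad) on the mat, its middle within 40 mm of the mat's middle along each mat axis, at rest and released (((horizontal distance between sample_nut and bin_left below 0.12 m and (x of nut1 in the frame of bin_left between -0.075 and 0.075 m and y of nut1 in the frame of bin_left between -0.085 and 0.085 m and z of nut1 in the frame of bin_left between -0.005 and 0.065 m) and (x of nut2 in the frame of bin_left between -0.075 and 0.075 m and y of nut2 in the frame of bin_left between -0.085 and 0.085 m and z of nut2 in the frame of bin_left between -0.005 and 0.065 m) and (x of nut3 in the frame of bin_left between -0.075 and 0.075 m and y of nut3 in the frame of bin_left between -0.085 and 0.085 m and z of nut3 in the frame of bin_left between -0.005 and 0.065 m) and (x of nut4 in the frame of bin_left between -0.075 and 0.075 m and y of nut4 in the frame of bin_left between -0.085 and 0.085 m and z of nut4 in the frame of bin_left between -0.005 and 0.065 m) and (x of nut5 in the frame of bin_left between -0.075 and 0.075 m and y of nut5 in the frame of bin_left between -0.085 and 0.085 m and z of nut5 in the frame of bin_left between -0.005 and 0.065 m)) or (horizontal distance between sample_nut and bin_right below 0.12 m and (x of nut1 in the frame of bin_right between -0.075 and 0.075 m and y of nut1 in the frame of bin_right between -0.085 and 0.085 m and z of nut1 in the frame of bin_right between -0.005 and 0.065 m) and (x of nut2 in the frame of bin_right between -0.075 and 0.075 m and y of nut2 in the frame of bin_right between -0.085 and 0.085 m and z of nut2 in the frame of bin_right between -0.005 and 0.065 m) and (x of nut3 in the frame of bin_right between -0.075 and 0.075 m and y of nut3 in the frame of bin_right between -0.085 and 0.085 m and z of nut3 in the frame of bin_right between -0.005 and 0.065 m) and (x of nut4 in the frame of bin_right between -0.075 and 0.075 m and y of nut4 in the frame of bin_right between -0.085 and 0.085 m and z of nut4 in the frame of bin_right between -0.005 and 0.065 m) and (x of nut5 in the frame of bin_right between -0.075 and 0.075 m and y of nut5 in the frame of bin_right between -0.085 and 0.085 m and z of nut5 in the frame of bin_right between -0.005 and 0.065 m))) and linear speed of each of nut1, nut2, nut3, nut4, nut5 below 0.03 m/s and x of tray in the frame of mat between -0.04 and 0.04 m and y of tray in the frame of mat between -0.04 and 0.04 m and angle between tray's own z axis and vertical below 0.08 rad and height (world z) of tray below 0.012 m and linear speed of tray below 0.02 m/s); the robot touches nothing.
It fails at once if the tray is pressed on a bin with more than 15 N (contact force between tray and bin_left above 15 N or contact force between tray and bin_right above 15 N).
It fails at once if one of the other things on the bench is moved by more than 25 mm (distance of any of spray_can, screwdriver, wrench, tape_roll, grease_jar, socket from where it was at the start of the episode above 0.025 m).
It also fails if it takes over 59 s, if anything falls off the work surface, if the arm or the gripper's body presses on something with over 40 N, if the wrist force passes 120 N, or if a joint passes its speed limit or range.

## Working session

There is one attempt and no reset: what is moved stays moved. The work goes in short steps, Python scripts to look and compute and a tool call to move; the robot and the scene stay as the last step left them, time stands still between calls to the robot, and variables do not carry over. Pictures are saved under pics/ and viewed, at most 10 in all, crops included, and the job is handed in when it is done.

Besides the shell and the picture viewer there is one more tool, called after "Emit:" as name(argument=value, ...) on one line, values as JSON. drive_tool: Moves the arm, as the interface text tells. Shift numbers are shares of 0.08 m and turn numbers shares of 30 degrees, none past 1 either way. Its arguments: {"type":"object","properties":{"plan":{"type":"array"},"fingers":{"type":"number"},"grip_force":{"type":"number"}},"required":["plan"]}

```bash
mkdir -p pics
python3 - <<'E'
from plant import *
import cv2
for n in ("scene","top"):
    m=camera_model(n); print(n,m)
    cv2.imwrite(f"pics/{n}0.png",camera(n)[:,:,::-1])
s=read_state(); print(s)
E
```

```text
scene {'fx': 538.0859973854242, 'fy': 538.0859973854242, 'cx': 305.7747165139216, 'cy': 243.9465094006043, 'k1': 0.035492748493444456, 'eye': array([1.37582444, 0.39168344, 1.06181026]), 'orientation': array([ 0.48755452,  0.79129796, -0.31080921, -0.19883602])}
top {'fx': 554.2975535503308, 'fy': 554.2975535503308, 'cx': 321.41799387276444, 'cy': 243.83748464219047, 'k1': -0.06988670843689536, 'eye': array([ 0.45747825, -0.02745373,  1.53612285]), 'orientation': array([ 0.7149022 , -0.69848639,  0.01577462, -0.02797813])}
{'time_s': 0.1, 'joint_pos': array([ 1.11750453,  0.42667534,  0.07385916,  1.60656925, -0.03411473,
        1.11081673, -0.06709866]), 'dq': array([ 0.0011194 , -0.00069198,  0.00055472, -0.00352214, -0.00096473,
       -0.00066291, -0.001267  ]), 'joint_efforts': array([ 7.78151269e-03, -9.51530814e+01,  3.77169684e+00, -4.64400780e+01,
        1.97728834e-02,  6.60442980e-03, -1.55896322e-05]), 'eef_pos': array([ 0.20178177, -0.64373996,  0.2416653 ]), 'tcp_rot': array([ 9.88489073e-01,  1.51291069e-01, -1.28367881e-04, -5.90796579e-04]), 'ft_force': array([-0.41654422,  0.36057014,  1.52271384]), 'wrist_torque': array([ 0.04322698, -0.00475117, -0.02304368]), 'finger_force': 0.0, 'finger_gap': 0.08547790511880336}
```

View pics/top0.png

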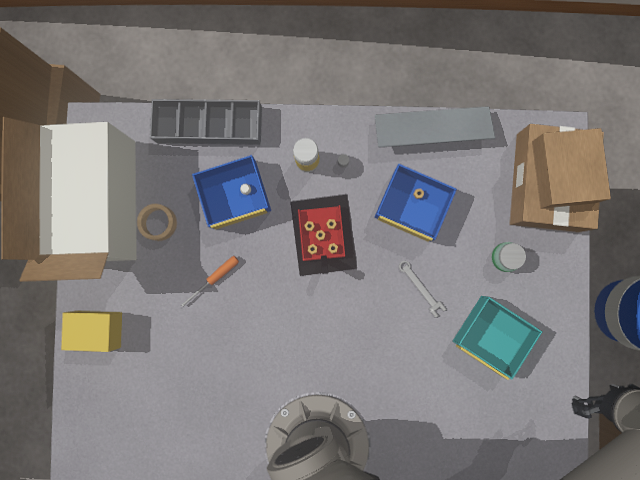

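View pics/scene0.png

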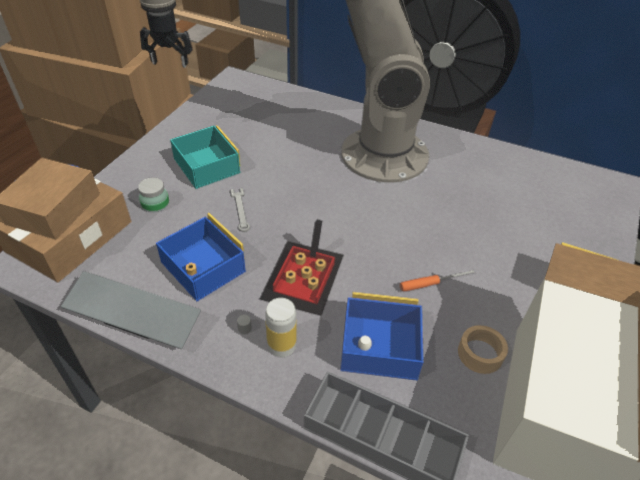

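The top view shows the brass nut at (419,194) in the right blue bin, centre about (415,203). The white cap at (245,188) is in the left blue bin. The turquoise look-alike is at (498,337), and the red tray at (323,235) stands on the mat with its handle towards the robot. So bin candidates are blue (232,193), blue (415,203) and turquoise (498,337), and I choose blue (415,203). Next is a close crop to check that.

```bash
cat > h.py <<'E'
from plant import *
import numpy as np, cv2
from scipy.spatial.transform import Rotation as R
from scipy.optimize import least_squares
def project(m,P):
    P=np.atleast_2d(P); c=R.from_quat(m["orientation"]).inv().apply(P-m["eye"])
    s=c[:,:2]/c[:,2:]; s=s*(1+m["k1"]*(s**2).sum(1,keepdims=True))
    return s*[m["fx"],m["fy"]]+[m["cx"],m["cy"]]
def ray(m,uv):
    d=(np.atleast_2d(uv)-[m["cx"],m["cy"]])/[m["fx"],m["fy"]]; s=d.copy()
    for _ in range(20): s=d/(1+m["k1"]*(s**2).sum(1,keepdims=True))
    return R.from_quat(m["orientation"]).apply(np.c_[s,np.ones(len(s))])
def onz(m,uv,z):
    r=ray(m,uv); return m["eye"]+r*((z-m["eye"][2])/r[:,2:])
E
python3 - <<'E'
import cv2
t=cv2.imread("pics/top0.png"); s=cv2.imread("pics/scene0.png")
cv2.imwrite("pics/tc.png",cv2.resize(t[155:285,285:475],None,fx=4,fy=4,interpolation=cv2.INTER_CUBIC))
cv2.imwrite("pics/sc.png",cv2.resize(s[205:315,150:350],None,fx=4,fy=4,interpolation=cv2.INTER_CUBIC))
E
```

```text
(no output)
```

View pics/tc.png

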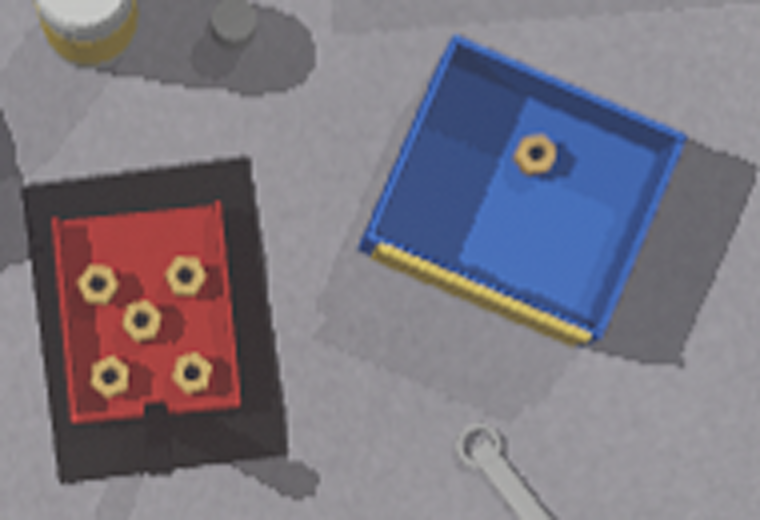

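View pics/sc.png

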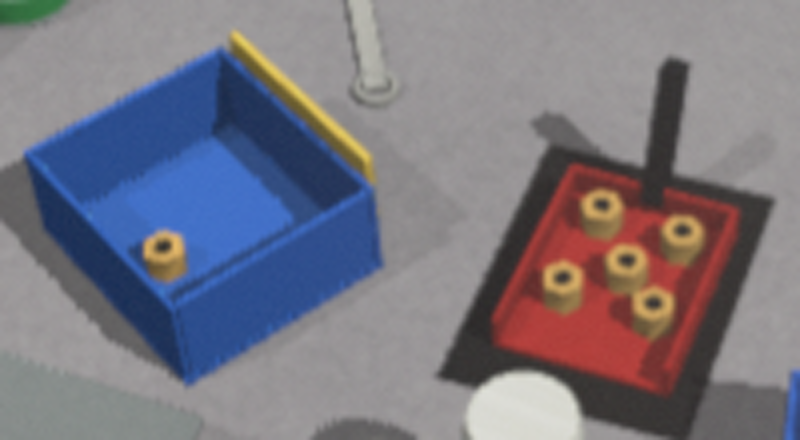

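The crop confirms it: the brass nut is in the dark-blue right bin, and its gate runs (373,252) to (590,343) in crop pixels. Now I fit the poses from the corners in both views.

```bash
cat > fit.py <<'E'
from h import *
mt=camera_model("top"); ms=camera_model("scene")
T=lambda p:(np.array(p,float)+.5)/4-.5+[285,155]
S=lambda p:(np.array(p,float)+.5)/4-.5+[150,205]
def fit(name,obs,x0):
    # obs: (model, pixel, local xyz fn(h))
    def pts(v,o): l=np.array(o[2](v[3]) if callable(o[2]) else o[2],float); return np.r_[v[:2],0]+R.from_euler('z',v[2]).apply(l)
    f=lambda v:np.concatenate([(project(o[0],pts(v,o))[0]-o[1]) for o in obs])
    r=least_squares(f,x0,loss='soft_l1'); print(name,r.x.round(4),"yaw",np.degrees(r.x[2]).round(2)); print(f(r.x).reshape(-1,2).round(1).tolist()); return r.x
mat=fit("mat",[(mt,T(p),l) for p,l in [((22,188),(.105,.08,.004)),((248,158),(.105,-.08,.004)),((288,455),(-.105,-.08,.004)),((60,482),(-.105,.08,.004))]]
 +[(ms,S(p),l) for p,l in [((772,200),(-.105,.08,.004)),((552,145),(-.105,-.08,.004)),((440,377),(.105,-.08,.004))]],[.5,0,0])
tray=fit("tray",[(mt,T(p),l) for p,l in [((55,219),(.07,.058,.03)),((220,202),(.07,-.058,.03)),((241,407),(-.07,-.058,.03)),((71,422),(-.07,.058,.03))]]
 +[(ms,S(p),l) for p,l in [((741,209),(-.07,.058,.03)),((571,165),(-.07,-.058,.03)),((674,64),(-.07-.1*np.cos(np.radians(70)),0,.016+.1*np.sin(np.radians(70))))]],[.5,0,0])
b=fit("bin",[(mt,T(p),l) for p,l in [((455,37),(.075,.085,.075)),((685,137),(.075,-.085,.075)),((600,342),(-.075,-.085,.075)),((360,248),(-.075,.085,.075))]]
 +[(ms,S(p),l) for p,l in [((222,49),(-.075,-.085,.075)),((27,152),(.075,-.085,.075)),((178,303),(.075,.085,.075)),((379,186),(-.075,.085,.075)),((190,384),(.075,.085,0)),((381,266),(-.075,.085,0))]]
 +[(ms,S((233,32)),lambda h:(-.0785,-.075,h)),(ms,S((372,154)),lambda h:(-.0785,.075,h))]
 +[(mt,T((376,248)),lambda h:(-.0785,.075,h)),(mt,T((590,338)),lambda h:(-.0785,-.075,h))],[.6,-.2,0,.09])
E
python3 fit.py
```

```text
mat [ 0.5786 -0.0022  0.1512] yaw 8.66
[[-0.9, -0.9], [-0.5, -0.8], [-0.6, -0.2], [-1.0, 0.5], [0.2, -1.6], [-1.6, -1.5], [-1.7, -1.2]]
tray [0.5816 0.0025 0.103 ] yaw 5.9
[[-0.9, -0.7], [0.1, 0.2], [-0.9, -0.1], [-0.9, -0.4], [-1.1, -0.6], [-0.4, -1.5], [-0.2, -0.9]]
bin [ 0.6653 -0.2469 -0.3801  0.089 ] yaw -21.78
[[-2.0, -0.2], [-0.6, -0.4], [-0.7, 0.1], [-0.0, -1.5], [-0.4, -2.3], [-1.5, -1.1], [-1.2, 0.6], [-0.5, -1.0], [0.1, -0.2], [1.1, -1.4], [-0.5, -0.6], [-0.5, 0.3], [-0.6, 0.6], [-1.3, 0.4]]
```

```bash
cat > plan.py <<'E'
from h import *
TRAY=np.array([.5816,.0025,.004]); TY=.103
BIN=np.array([.6653,-.2469,0]); BY=-.3801
MAT=np.array([.5786,-.0022,.004]); MY=.1512
A=np.radians(20)
TOOL=R.from_matrix(np.array([[np.cos(A),0,np.sin(A)],[0,-1,0],[np.sin(A),0,-np.cos(A)]]))  # tool in tray frame
GRIP=np.array([-.095,0,.080])
def tcp_for(tpos,trot,off=.008):     # tray pose -> TCP pose
    q=trot*TOOL; return tpos+trot.apply(GRIP)+q.apply([0,0,off]),q
def rows(p,q,n=8,start=None):
    s=read_state(); p0,q0=(s["eef_pos"],R.from_quat(s["tcp_rot"])) if start is None else start
    d=(q0.inv()*q).as_rotvec(); print("dist",np.linalg.norm(p-p0).round(3),"deg",np.degrees(np.linalg.norm(d)).round(1),"t",s["time_s"])
    cp,cq=p0,q0; out=[]
    for i in range(1,n+1):
        tp=p0+(p-p0)*i/n; tq=q0*R.from_rotvec(d*i/n)
        l=(cq.inv().apply(tp-cp)/.08).round(2); w=(np.degrees((cq.inv()*tq).as_rotvec())/30).round(2)
        cp=cp+cq.apply(l*.08); cq=cq*R.from_rotvec(np.radians(w*30)); out.append((l+0.).tolist()+(w+0.).tolist())
    for o in out: print(o)
    return cp,cq
def tray_pose(gripoff=.008):          # tray pose if rigidly held as planned
    s=read_state(); q=R.from_quat(s["tcp_rot"]); tr=q*TOOL.inv()
    return s["eef_pos"]-q.apply([0,0,gripoff])-tr.apply(GRIP),tr
E
python3 - <<'E'
from plan import *
p,q=tcp_for(TRAY,R.from_euler('z',TY)); print(p)
h=p-q.apply([0,0,.11]); print(h)
st=rows(h+[-.16,-.3,.06],R.from_euler('z',.15)*R.from_quat([1,0,0,0])); print()
rows(h,q,8,st)
E
```

```text
[ 0.48982514 -0.00698638  0.07648246]
[ 0.45240232 -0.01085462  0.17984865]
dist 0.345 deg 8.8 t 0.1
[0.29, -0.45, 0.0, 0.0, 0.0, 0.04]
[0.28, -0.46, 0.01, 0.0, 0.0, 0.03]
[0.28, -0.47, 0.0, 0.0, 0.0, 0.04]
[0.26, -0.47, 0.0, 0.0, 0.0, 0.04]
[0.25, -0.47, 0.01, 0.0, 0.0, 0.03]
[0.25, -0.48, 0.0, 0.0, 0.0, 0.04]
[0.24, -0.49, 0.0, 0.0, 0.0, 0.04]
[0.22, -0.49, 0.01, 0.0, 0.0, 0.03]

dist 0.345 deg 20.2 t 0.1
[0.32, -0.42, 0.09, 0.0, 0.08, 0.01]
[0.31, -0.43, 0.11, 0.0, 0.09, 0.01]
[0.3, -0.43, 0.12, -0.01, 0.08, 0.01]
[0.3, -0.43, 0.13, 0.0, 0.08, 0.02]
[0.29, -0.43, 0.15, 0.0, 0.09, 0.01]
[0.28, -0.44, 0.16, 0.0, 0.08, 0.01]
[0.26, -0.44, 0.16, -0.01, 0.08, 0.01]
[0.26, -0.43, 0.18, 0.0, 0.09, 0.01]
```

```bash
sed -i 's/radians(20)/radians(10)/' plan.py
python3 - <<'E'
from plan import *
p,q=tcp_for(TRAY,R.from_euler('z',TY)); print(p)
h=p-q.apply([0,0,.11]); print(h)
st=rows(np.array([.43,-.34,.24]),R.from_euler('z',.15)*R.from_quat([1,0,0,0])); print()
rows(h,q,8,st)
E
```

```text
[ 0.48848531 -0.00712487  0.07612154]
[ 0.46948524 -0.00908883  0.18445039]
dist 0.38 deg 8.8 t 0.1
[0.48, -0.35, 0.0, 0.0, 0.0, 0.04]
[0.48, -0.35, 0.01, 0.0, 0.0, 0.03]
[0.47, -0.37, 0.0, 0.0, 0.0, 0.04]
[0.46, -0.37, 0.0, 0.0, 0.0, 0.04]
[0.45, -0.38, 0.0, 0.0, 0.0, 0.03]
[0.45, -0.39, 0.01, 0.0, 0.0, 0.04]
[0.44, -0.4, 0.0, 0.0, 0.0, 0.04]
[0.43, -0.41, 0.0, 0.0, 0.0, 0.03]

dist 0.338 deg 10.4 t 0.1
[0.14, -0.5, 0.09, 0.0, 0.04, 0.01]
[0.13, -0.5, 0.09, 0.0, 0.04, 0.01]
[0.13, -0.51, 0.09, 0.0, 0.05, 0.01]
[0.13, -0.5, 0.1, -0.01, 0.04, 0.02]
[0.12, -0.51, 0.1, 0.0, 0.04, 0.01]
[0.11, -0.5, 0.09, 0.0, 0.04, 0.01]
[0.11, -0.51, 0.11, 0.0, 0.04, 0.01]
[0.1, -0.51, 0.1, 0.0, 0.04, 0.01]
```

Emit:
drive_tool(plan=[{"linear":[0.48,-0.35,0],"rotation":[0,0,0.04]},{"linear":[0.48,-0.35,0],"rotation":[0,0,0.04]},{"linear":[0.47,-0.37,0],"rotation":[0,0,0.04]},{"linear":[0.46,-0.37,0],"rotation":[0,0,0.04]},{"linear":[0.45,-0.38,0],"rotation":[0,0,0.03]},{"linear":[0.45,-0.39,0],"rotation":[0,0,0.04]},{"linear":[0.44,-0.4,0],"rotation":[0,0,0.03]},{"linear":[0.43,-0.41,0],"rotation":[0,0,0.03]}], fingers=1, grip_force=120)

```text
time_s: 1.1
eef_pos: [0.4319, -0.3397, 0.2422]
tcp_rot: [0.997, 0.076, -0.0, -0.0]
ft_force: [0.7, 0.1, -0.8]
finger_gap: 0.0859
finger_force: 0.0
```

Emit:
drive_tool(plan=[{"linear":[0.14,-0.5,0.09],"rotation":[0,0.04,0.01]},{"linear":[0.13,-0.5,0.09],"rotation":[0,0.04,0.01]},{"linear":[0.13,-0.5,0.09],"rotation":[0,0.04,0.01]},{"linear":[0.13,-0.5,0.09],"rotation":[0,0.04,0.01]},{"linear":[0.12,-0.5,0.09],"rotation":[0,0.04,0.01]},{"linear":[0.11,-0.5,0.09],"rotation":[0,0.04,0.01]},{"linear":[0.11,-0.5,0.09],"rotation":[0,0.04,0.01]},{"linear":[0.1,-0.5,0.09],"rotation":[0,0.04,0.01]}])

```text
time_s: 2.1
eef_pos: [0.4692, -0.0117, 0.1903]
tcp_rot: [0.995, 0.055, 0.084, -0.006]
ft_force: [0.5, -0.8, 0.3]
finger_gap: 0.0854
finger_force: 0.0
```

Run:
```python
from plan import *
p,q=tcp_for(TRAY,R.from_euler('z',TY))
print(read_state()["eef_pos"])
rows(p-q.apply([0,0,.11]),q,8)
m=camera_model("wrist"); im=camera("wrist")[:,:,::-1].copy()
cv2.imwrite("pics/w1.png",im)
rt=R.from_euler('z',TY)
for n,l in dict(top=(-.07-.0342,0,.012+.094),grip=(-.095,0,.08),bl=(-.07,.058,.026),br=(-.07,-.058,.026)).items(): print(n,project(m,TRAY+rt.apply(l)).round(1))
```

```text
[ 0.46922622 -0.0116891   0.19033676]
dist 0.006 deg 0.6 t 2.1
[0.0, 0.0, 0.01, 0.0, 0.0, 0.0]
[0.0, -0.01, 0.01, 0.0, 0.0, 0.0]
[0.0, 0.0, 0.01, 0.0, 0.0, 0.0]
[0.0, -0.01, 0.01, 0.0, 0.01, 0.01]
[0.0, 0.0, 0.01, -0.01, 0.0, 0.0]
[0.0, 0.0, 0.01, 0.0, 0.0, 0.0]
[-0.01, -0.01, 0.0, 0.0, 0.0, 0.0]
[0.0, 0.0, 0.01, 0.0, 0.0, 0.0]
top [[312.1 260.5]]
grip [[312.6 238.6]]
bl [[239.  196.3]]
br [[387.9 197.3]]
```

View pics/w1.png

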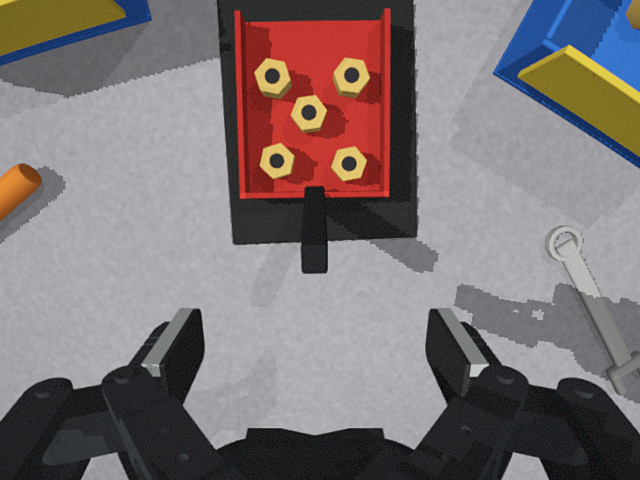

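The wrist view shows the handle top at about (314,262) and the tray's back corners at (240,197) and (389,196), all within 2 px of prediction. Descending to grasp.

Run:
```python
from plan import *
p,q=tcp_for(TRAY,R.from_euler('z',TY)); rows(p,q,6)
```

```text
dist 0.115 deg 0.7 t 2.15
[0.0, 0.01, 0.24, 0.0, 0.0, 0.0]
[0.0, 0.0, 0.24, 0.0, 0.0, 0.01]
[0.0, 0.01, 0.24, -0.01, 0.01, 0.0]
[0.0, 0.0, 0.24, 0.0, 0.0, 0.0]
[0.0, 0.01, 0.24, 0.0, 0.0, 0.01]
[-0.01, 0.0, 0.24, 0.0, 0.0, 0.0]
```

Emit:
drive_tool(plan=[{"linear":[0,0.01,0.24],"rotation":[0,0,0]},{"linear":[0,0.01,0.24],"rotation":[0,0,0.01]},{"linear":[0,0.01,0.24],"rotation":[-0.01,0.01,0]},{"linear":[0,0,0.24],"rotation":[0,0,0]},{"linear":[0,0,0.24],"rotation":[0,0,0.01]},{"linear":[-0.01,0,0.24],"rotation":[0,0,0]},{"linear":[0,0,0],"rotation":[0,0,0]},{"linear":[0,0,0],"rotation":[0,0,0]}])

```text
time_s: 3.15
eef_pos: [0.4883, -0.0132, 0.0773]
tcp_rot: [0.995, 0.049, 0.086, -0.004]
ft_force: [-0.2, 0.1, -0.1]
finger_gap: 0.0854
finger_force: 0.0
```

Emit:
drive_tool(plan=[{"linear":[0,0,0],"rotation":[0,0,0]},{"linear":[0,0,0],"rotation":[0,0,0]},{"linear":[0,0,0],"rotation":[0,0,0]},{"linear":[0,0,0],"rotation":[0,0,0]},{"linear":[0,0,0],"rotation":[0,0,0]},{"linear":[0,0,0],"rotation":[0,0,0]},{"linear":[0,0,0],"rotation":[0,0,0]},{"linear":[0,0,0],"rotation":[0,0,0]}], fingers=-1, grip_force=120)

```text
time_s: 4.15
eef_pos: [0.4885, -0.0128, 0.0774]
tcp_rot: [0.995, 0.05, 0.087, -0.004]
ft_force: [-4.2, 3.0, 11.8]
finger_gap: 0.0146
finger_force: 117.7
```

Run:
```python
from plan import *
s=read_state(); print(s["ft_force"],s["wrist_torque"],s["finger_gap"],s["finger_force"])
print(tray_pose()[0],tray_pose()[1].as_euler('ZYX',degrees=True))
```

```text
[-4.17277522  3.00442766 11.76330373] [0.99906389 0.58341971 0.30318321] 0.014608232615085556 117.68702745437622
[ 0.58161653 -0.00347606  0.00514383] [5.70254511 0.05206796 0.01568625]
```

Run:
```python
from plan import *
s=read_state(); rows(s["eef_pos"]+[0,0,.05],R.from_quat(s["tcp_rot"]),6)
```

```text
dist 0.05 deg 0.0 t 4.15
[0.02, 0.0, -0.1, 0.0, 0.0, 0.0]
[0.02, 0.0, -0.11, 0.0, 0.0, 0.0]
[0.01, 0.0, -0.1, 0.0, 0.0, 0.0]
[0.02, 0.0, -0.1, 0.0, 0.0, 0.0]
[0.02, 0.0, -0.1, 0.0, 0.0, 0.0]
[0.02, 0.0, -0.11, 0.0, 0.0, 0.0]
```

Emit:
drive_tool(plan=[{"linear":[0.01,0,-0.04],"rotation":[0,0,0]},{"linear":[0.02,0,-0.08],"rotation":[0,0,0]},{"linear":[0.02,0,-0.12],"rotation":[0,0,0]},{"linear":[0.02,0,-0.12],"rotation":[0,0,0]},{"linear":[0.02,0,-0.12],"rotation":[0,0,0]},{"linear":[0.02,0,-0.09],"rotation":[0,0,0]},{"linear":[0.01,0,-0.05],"rotation":[0,0,0]},{"linear":[0,0,0],"rotation":[0,0,0]}])

```text
time_s: 5.15
eef_pos: [0.4892, -0.0131, 0.1276]
tcp_rot: [0.995, 0.049, 0.086, -0.004]
ft_force: [0.7, -0.5, -5.4]
finger_gap: 0.0147
finger_force: 116.8
```

Run:
```python
from plan import *
s=read_state(); print(s["ft_force"],s["wrist_torque"],s["finger_gap"],s["finger_force"])
print(tray_pose()[0],tray_pose()[1].as_euler('ZYX',degrees=True))
m=camera_model("wrist"); cv2.imwrite("pics/w2.png",camera("wrist")[:,:,::-1])
tp,tr=tray_pose()
for l in [(-.07,.058,.026),(-.07,-.058,.026),(.07,.058,.026),(.07,-.058,.026)]: print(project(m,tp+tr.apply(l)).round(1))
```

```text
[ 0.7371775  -0.48451073 -5.44922144] [-0.13146706  0.77054188  0.01192477] 0.014694725380425367 116.84167742729187
[ 0.58229468 -0.00390848  0.05535602] [5.66637163e+00 8.26831271e-02 4.11456147e-03]
[[199.2 246.2]]
[[432.8 246.1]]
[[191.6 -50.7]]
[[440.3 -50.8]]
```

View pics/w2.png

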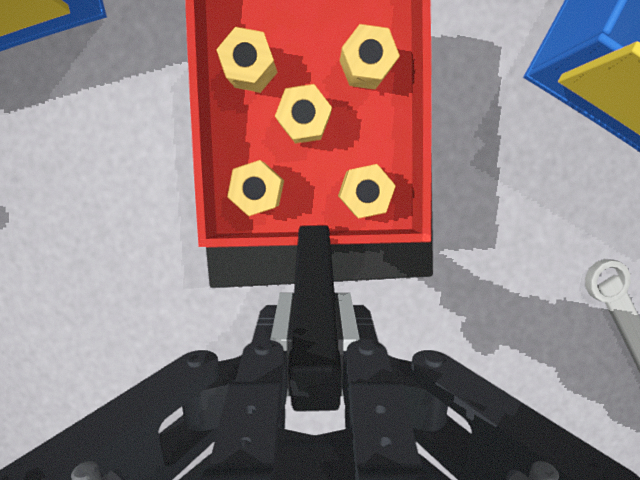

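Back corners are at (200,246) and (432,242). The tray is held level and yawed about 1.2° in the grip, and all five nuts are on it. Next I carry it above the gate.

```bash
cat >> plan.py <<'E'
TOOL=R.from_euler('z',-1.2,degrees=True)*TOOL
def bintray(lipx,z,pitch=0,y=0):   # tray pose with lip edge at bin (lipx,y,z), nose-down pitch deg
    tr=R.from_euler('ZY',[BY,np.radians(pitch)]); return BIN+R.from_euler('z',BY).apply([lipx,y,z])-tr.apply([.07,0,0]),tr
def ease(p,q,n,start=None):
    s=read_state(); p0,q0=(s["eef_pos"],R.from_quat(s["tcp_rot"])) if start is None else start
    d=(q0.inv()*q).as_rotvec(); print("dist",np.linalg.norm(p-p0).round(3),"deg",np.degrees(np.linalg.norm(d)).round(1),"t",s["time_s"])
    cp,cq=p0,q0
    for i in range(1,n+1):
        f=(1-np.cos(np.pi*i/n))/2; tp=p0+(p-p0)*f; tq=q0*R.from_rotvec(d*f)
        l=(cq.inv().apply(tp-cp)/.08).round(2); w=(np.degrees((cq.inv()*tq).as_rotvec())/30).round(2)
        cp=cp+cq.apply(l*.08); cq=cq*R.from_rotvec(np.radians(w*30)); print((l+0.).tolist(),(w+0.).tolist())
    return cp,cq
def rep():
    s=read_state(); tp,tr=tray_pose(); b=R.from_euler('z',-BY).apply(tp+tr.apply([.07,0,0])-BIN)
    print("t",s["time_s"],"F",s["ft_force"].round(2),"T",s["wrist_torque"].round(2),"tray",tp.round(4),tr.as_euler('ZYX',degrees=True).round(2),"lip in bin",b.round(4))
E
python3 - <<'E'
from plan import *
rep()
tp,tr=tray_pose(); a=tcp_for(tp+[0,0,.075],tr); st=ease(*a,8); print()
ease(*tcp_for(*bintray(-.05,.125)),16,st)
E
```

```text
t 5.2 F [-0.12 -0.64 -4.79] T [-0.07  0.83  0.02] tray [ 0.5819 -0.0019  0.055 ] [6.87 0.11 0.01] lip in bin [-0.1069  0.2301  0.0549]
dist 0.075 deg 0.0 t 5.2
[0.01, 0.0, -0.04] [0.0, 0.0, 0.0]
[0.01, 0.0, -0.1] [0.0, 0.0, 0.0]
[0.03, 0.0, -0.15] [0.0, 0.0, 0.0]
[0.03, 0.0, -0.17] [0.0, 0.0, 0.0]
[0.03, 0.0, -0.18] [0.0, 0.0, 0.0]
[0.03, 0.0, -0.15] [0.0, 0.0, 0.0]
[0.01, 0.0, -0.1] [0.0, 0.0, 0.0]
[0.01, 0.0, -0.03] [0.0, 0.0, 0.0]

dist 0.156 deg 28.6 t 5.2
[0.0, 0.02, 0.0] [0.0, 0.0, 0.01]
[-0.02, 0.05, 0.0] [-0.01, 0.0, 0.03]
[-0.02, 0.09, 0.0] [0.0, 0.0, 0.04]
[-0.02, 0.12, 0.0] [-0.01, 0.0, 0.06]
[-0.03, 0.14, 0.0] [-0.02, 0.0, 0.07]
[-0.02, 0.17, 0.0] [-0.01, 0.0, 0.08]
[-0.02, 0.18, 0.0] [-0.02, 0.0, 0.09]
[0.0, 0.19, 0.01] [-0.01, 0.0, 0.09]
[0.0, 0.19, 0.0] [-0.02, 0.0, 0.09]
[0.01, 0.19, 0.01] [-0.01, 0.0, 0.09]
[0.01, 0.17, 0.01] [-0.02, 0.0, 0.08]
[0.02, 0.14, 0.01] [-0.01, 0.0, 0.07]
[0.02, 0.12, 0.01] [-0.01, 0.0, 0.06]
[0.02, 0.09, 0.0] [-0.01, 0.0, 0.04]
[0.02, 0.05, 0.01] [0.0, 0.0, 0.03]
[0.0, 0.02, 0.0] [0.0, 0.0, 0.01]
```

Emit:
drive_tool(plan=[{"linear":[0.01,0,-0.04],"rotation":[0,0,0]},{"linear":[0.01,0,-0.1],"rotation":[0,0,0]},{"linear":[0.03,0,-0.15],"rotation":[0,0,0]},{"linear":[0.03,0,-0.17],"rotation":[0,0,0]},{"linear":[0.03,0,-0.18],"rotation":[0,0,0]},{"linear":[0.03,0,-0.15],"rotation":[0,0,0]},{"linear":[0.01,0,-0.1],"rotation":[0,0,0]},{"linear":[0.01,0,-0.03],"rotation":[0,0,0]}])

```text
time_s: 6.2
eef_pos: [0.4892, -0.0132, 0.2026]
tcp_rot: [0.995, 0.049, 0.086, -0.004]
ft_force: [-0.3, 1.1, -5.0]
finger_gap: 0.0146
finger_force: 116.6
```

Emit:
drive_tool(plan=[{"linear":[0,0.02,0],"rotation":[0,0,0.01]},{"linear":[-0.02,0.05,0],"rotation":[-0.01,0,0.03]},{"linear":[-0.02,0.09,0],"rotation":[0,0,0.04]},{"linear":[-0.02,0.12,0],"rotation":[-0.01,0,0.06]},{"linear":[-0.03,0.14,0],"rotation":[-0.02,0,0.07]},{"linear":[-0.02,0.17,0],"rotation":[-0.01,0,0.08]},{"linear":[-0.02,0.18,0],"rotation":[-0.02,0,0.09]},{"linear":[0,0.19,0.01],"rotation":[-0.01,0,0.09]}])

```text
time_s: 7.2
eef_pos: [0.4782, -0.0911, 0.1995]
tcp_rot: [0.993, -0.077, 0.086, 0.006]
ft_force: [0.0, -0.0, -5.1]
finger_gap: 0.0146
finger_force: 116.7
```

Emit:
drive_tool(plan=[{"linear":[0,0.19,0],"rotation":[-0.02,0,0.09]},{"linear":[0.01,0.19,0.01],"rotation":[-0.01,0,0.09]},{"linear":[0.01,0.17,0.01],"rotation":[-0.02,0,0.08]},{"linear":[0.02,0.14,0.01],"rotation":[-0.01,0,0.07]},{"linear":[0.02,0.12,0.01],"rotation":[-0.01,0,0.06]},{"linear":[0.02,0.09,0],"rotation":[-0.01,0,0.04]},{"linear":[0.02,0.05,0.01],"rotation":[0,0,0.03]},{"linear":[0,0.02,0],"rotation":[0,0,0.01]}])

```text
time_s: 8.2
eef_pos: [0.4671, -0.1677, 0.1969]
tcp_rot: [0.976, -0.198, 0.085, 0.016]
ft_force: [0.2, 0.6, -4.8]
finger_gap: 0.0148
finger_force: 116.7
```

Run:
```python
from plan import *
im=camera("scene")[:,:,::-1]
cv2.imwrite("pics/s2.png",cv2.resize(im[150:320,130:370],None,fx=3,fy=3,interpolation=cv2.INTER_CUBIC))
rep(); ease(*tcp_for(*bintray(-.05,.10,4)),8)
m=camera_model("scene"); tp,tr=tray_pose()
for l in [(.07,.058,0),(.07,-.058,0),(-.07,.058,.026)]: print(((project(m,tp+tr.apply(l))-[130,150])*3).round(0))
```

```text
t 8.25 F [-0.22 -0.27 -4.39] T [ 0.27  0.78 -0.  ] tray [ 0.5539 -0.2022  0.1246] [-21.76   0.11   0.14] lip in bin [-0.05    0.0002  0.1245]
dist 0.015 deg 3.9 t 8.25
[0.0, 0.0, 0.01] [0.0, 0.0, 0.0]
[0.01, 0.0, 0.02] [0.0, -0.02, 0.0]
[0.0, 0.0, 0.03] [0.0, -0.02, 0.0]
[0.01, 0.0, 0.03] [0.0, -0.02, 0.0]
[0.01, 0.0, 0.03] [-0.01, -0.03, 0.0]
[0.0, 0.0, 0.03] [0.0, -0.02, 0.0]
[0.01, 0.0, 0.02] [0.0, -0.01, 0.0]
[0.0, 0.0, 0.01] [0.0, -0.01, 0.0]
[[292. 255.]]
[[211. 181.]]
[[425. 155.]]
```

View pics/s2.png

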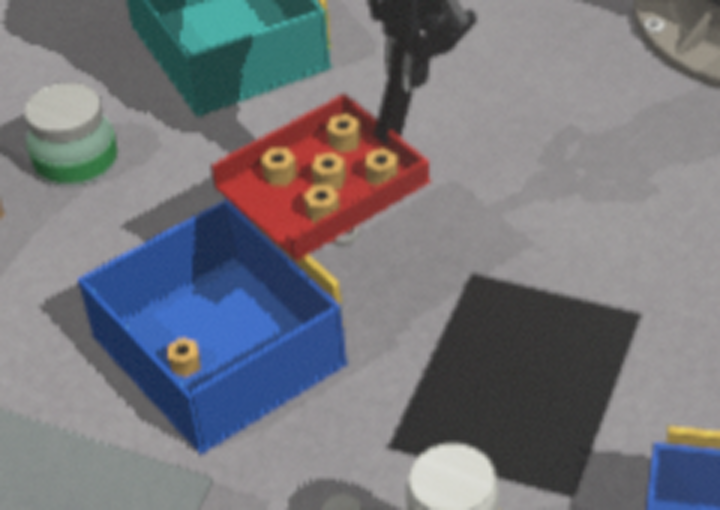

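Lip corners appear at (292,255) and (213,185), as predicted, with all nuts on the tray and the tray above the gate. Now I lower it level, then feel for the gate in small steps.

Emit:
drive_tool(plan=[{"linear":[0,0,0.02],"rotation":[0,0,0]},{"linear":[-0.01,0,0.04],"rotation":[0,0,0]},{"linear":[-0.01,0,0.06],"rotation":[0,0,0]},{"linear":[-0.01,0,0.06],"rotation":[0,0,0]},{"linear":[-0.01,0,0.05],"rotation":[0,0,0]},{"linear":[-0.01,0,0.04],"rotation":[0,0,0]},{"linear":[0,0,0.02],"rotation":[0,0,0]},{"linear":[0,0,0],"rotation":[0,0,0]}])

```text
time_s: 9.25
eef_pos: [0.4671, -0.1676, 0.1733]
tcp_rot: [0.976, -0.198, 0.085, 0.016]
ft_force: [-0.8, -0.0, -5.2]
finger_gap: 0.0148
finger_force: 116.7
```

```bash
python3 -c "
from plan import *
rep()"
```

```text
t 9.25 F [-0.82 -0.04 -5.15] T [ 0.29  0.74 -0.02] tray [ 0.554 -0.202  0.101] [-21.73   0.11   0.13] lip in bin [-0.05    0.0005  0.1009]
```

Emit:
drive_tool(plan=[{"linear":[0,0,0.01],"rotation":[0,0,0]},{"linear":[-0.005,0,0.01],"rotation":[0,0,0]},{"linear":[0,0,0.01],"rotation":[0,0,0]},{"linear":[0,0,0.01],"rotation":[0,0,0]},{"linear":[-0.005,0,0.01],"rotation":[0,0,0]},{"linear":[0,0,0.01],"rotation":[0,0,0]},{"linear":[0,0,0],"rotation":[0,0,0]},{"linear":[0,0,0],"rotation":[0,0,0]}])

```text
time_s: 10.25
eef_pos: [0.4672, -0.1676, 0.1685]
tcp_rot: [0.976, -0.198, 0.085, 0.016]
ft_force: [0.2, -0.1, -5.2]
finger_gap: 0.0146
finger_force: 116.6
```

```bash
python3 -c "
from plan import *
rep()"
```

```text
t 10.25 F [ 0.21 -0.13 -5.2 ] T [ 0.29  0.72 -0.  ] tray [ 0.5541 -0.202   0.0963] [-21.73   0.1    0.13] lip in bin [-0.0499  0.0005  0.0961]
```

Emit:
drive_tool(plan=[{"linear":[0,0,0.01],"rotation":[0,0,0]},{"linear":[-0.005,0,0.01],"rotation":[0,0,0]},{"linear":[0,0,0.01],"rotation":[0,0,0]},{"linear":[0,0,0.01],"rotation":[0,0,0]},{"linear":[-0.005,0,0.01],"rotation":[0,0,0]},{"linear":[0,0,0],"rotation":[0,0,0]},{"linear":[0,0,0],"rotation":[0,0,0]},{"linear":[0,0,0],"rotation":[0,0,0]}])

```text
time_s: 11.25
eef_pos: [0.4671, -0.1676, 0.1646]
tcp_rot: [0.976, -0.198, 0.085, 0.016]
ft_force: [-1.5, 0.0, -1.4]
finger_gap: 0.0147
finger_force: 117.1
```

```bash
python3 -c "
from plan import *
rep()"
```

```text
t 11.25 F [-1.53  0.03 -1.4 ] T [0.27 0.44 0.  ] tray [ 0.5541 -0.202   0.0923] [-21.74   0.09   0.13] lip in bin [-0.0499  0.0005  0.0922]
```

The gate is felt at about 92 mm, with roughly 3.8 N of contact held. Next I rise a little and tip gradually about the gate line.

```bash
cat >> plan.py <<'E'
def tip(pitch,clear=.004,px=.0445):
    tr=R.from_euler('ZY',[BY,np.radians(pitch)])
    return tcp_for(BIN+R.from_euler('z',BY).apply([-.0755,0,.0925+clear])-tr.apply([px,0,0]),tr)
def arc(a,b,n,start=None,**k):      # tip from a to b deg in n rows
    s=read_state(); cp,cq=(s["eef_pos"],R.from_quat(s["tcp_rot"])) if start is None else start
    for i in range(1,n+1):
        tp,tq=tip(a+(b-a)*i/n,**k)
        l=(cq.inv().apply(tp-cp)/.08).round(2); w=(np.degrees((cq.inv()*tq).as_rotvec())/30).round(2)
        cp=cp+cq.apply(l*.08); cq=cq*R.from_rotvec(np.radians(w*30)); print((l+0.).tolist(),(w+0.).tolist())
    print(cp,"reach",np.hypot(*cp[:2])); return cp,cq
E
python3 - <<'E'
from plan import *
rep()
s=rows(*tip(0),2)
s=arc(0,18,6,s);print(); s=arc(18,34,8,s)
E
```

```text
t 11.25 F [-1.53  0.03 -1.4 ] T [0.27 0.44 0.  ] tray [ 0.5541 -0.202   0.0923] [-21.74   0.09   0.13] lip in bin [-0.0499  0.0005  0.0922]
dist 0.004 deg 0.2 t 11.25
[0.0, 0.0, -0.03, 0.0, 0.0, 0.0]
[0.01, 0.0, -0.02, 0.0, 0.0, 0.0]
[0.06, 0.0, -0.08] [-0.01, -0.1, 0.0]
[0.07, 0.0, -0.08] [0.0, -0.1, 0.0]
[0.06, 0.0, -0.08] [0.0, -0.1, 0.0]
[0.06, 0.0, -0.08] [0.0, -0.1, 0.0]
[0.07, 0.0, -0.08] [0.0, -0.1, 0.0]
[0.06, 0.0, -0.08] [-0.01, -0.1, 0.0]
[ 0.49363703 -0.17873035  0.20811611] reach 0.5249971941819409

[0.04, -0.01, -0.05] [0.0, -0.06, 0.0]
[0.05, 0.0, -0.05] [0.0, -0.07, 0.0]
[0.04, 0.0, -0.06] [0.0, -0.07, 0.0]
[0.04, 0.0, -0.05] [0.0, -0.06, 0.0]
[0.04, 0.0, -0.05] [0.0, -0.07, 0.0]
[0.05, 0.0, -0.06] [-0.01, -0.07, 0.0]
[0.04, 0.0, -0.05] [0.0, -0.06, 0.0]
[0.04, 0.0, -0.05] [0.0, -0.07, 0.0]
[ 0.52615109 -0.19135739  0.23347842] reach 0.5598683954207279
```

Emit:
drive_tool(plan=[{"linear":[0,0,0],"rotation":[0,0,0]},{"linear":[0,0,0],"rotation":[0,0,0]},{"linear":[0.01,0,-0.05],"rotation":[0,0,0]},{"linear":[0.06,0,-0.08],"rotation":[0,-0.1,0]},{"linear":[0.07,0,-0.08],"rotation":[0,-0.1,0]},{"linear":[0.06,0,-0.08],"rotation":[0,-0.1,0]},{"linear":[0.06,0,-0.08],"rotation":[0,-0.1,0]},{"linear":[0.07,0,-0.08],"rotation":[0,-0.1,0]}])

```text
time_s: 12.25
eef_pos: [0.4887, -0.1768, 0.2024]
tcp_rot: [0.979, -0.198, -0.044, -0.01]
ft_force: [1.1, 0.6, -4.4]
finger_gap: 0.0146
finger_force: 116.6
```

Run:
```python
from plan import *
rep(); s=arc(15,33,8)
```

```text
t 12.25 F [ 1.05  0.61 -4.39] T [ 0.04  0.11 -0.04] tray [ 0.5553 -0.2026  0.1083] [-21.65  15.2    0.46] lip in bin [-0.051   0.0005  0.0899]
[0.05, -0.01, -0.05] [-0.02, -0.07, 0.0]
[0.04, 0.0, -0.06] [0.0, -0.07, 0.0]
[0.05, 0.0, -0.06] [0.0, -0.08, 0.0]
[0.05, 0.0, -0.06] [0.0, -0.07, 0.0]
[0.05, 0.0, -0.06] [0.0, -0.08, 0.0]
[0.04, 0.0, -0.06] [0.0, -0.07, 0.0]
[0.05, 0.0, -0.06] [-0.01, -0.08, 0.0]
[0.05, 0.0, -0.06] [0.0, -0.07, 0.0]
[ 0.52408606 -0.190589    0.23213447] reach 0.5576651008902419
```

Emit:
drive_tool(plan=[{"linear":[0.05,-0.01,-0.05],"rotation":[-0.02,-0.07,0]},{"linear":[0.04,0,-0.06],"rotation":[0,-0.07,0]},{"linear":[0.05,0,-0.06],"rotation":[0,-0.08,0]},{"linear":[0.05,0,-0.06],"rotation":[0,-0.07,0]},{"linear":[0.05,0,-0.06],"rotation":[0,-0.08,0]},{"linear":[0.04,0,-0.06],"rotation":[0,-0.07,0]},{"linear":[0.05,0,-0.06],"rotation":[0,-0.08,0]},{"linear":[0.05,0,-0.06],"rotation":[0,-0.07,0]}])

```text
time_s: 13.25
eef_pos: [0.5243, -0.1907, 0.2319]
tcp_rot: [0.961, -0.195, -0.195, -0.035]
ft_force: [-0.5, -0.7, -4.3]
finger_gap: 0.0143
finger_force: 116.8
```

Run:
```python
from plan import *
im=camera("scene")[:,:,::-1]
cv2.imwrite("pics/s3.png",cv2.resize(im[150:320,130:370],None,fx=3,fy=3,interpolation=cv2.INTER_CUBIC))
rep(); s=arc(33,45,8)
```

```text
t 13.3 F [-0.75 -0.07 -5.32] T [-0.28 -0.67  0.03] tray [ 0.5616 -0.2052  0.1203] [-21.74  32.95   0.23] lip in bin [-0.053   0.0003  0.0822]
[0.02, 0.0, -0.04] [-0.01, -0.05, 0.0]
[0.03, 0.0, -0.04] [0.0, -0.05, 0.0]
[0.03, 0.0, -0.04] [0.0, -0.05, 0.0]
[0.03, 0.0, -0.04] [0.0, -0.05, 0.0]
[0.03, 0.0, -0.04] [0.0, -0.05, 0.0]
[0.04, 0.0, -0.04] [0.0, -0.05, 0.0]
[0.03, 0.0, -0.04] [0.0, -0.05, 0.0]
[0.03, -0.01, -0.04] [-0.01, -0.05, 0.0]
[ 0.55197415 -0.20124537  0.24509952] reach 0.5875160902763324
```

View pics/s3.png

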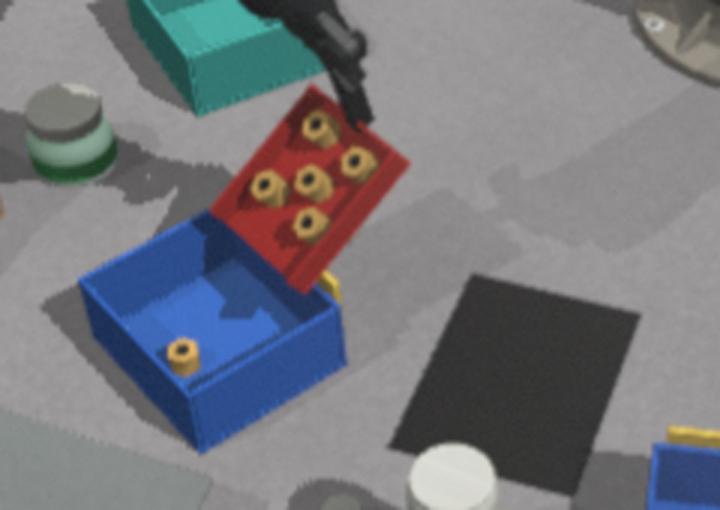

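At 33° the nuts are still on the tray, around (310,170), and only the sample is in the bin at (183,355). I tip further.

Emit:
drive_tool(plan=[{"linear":[0.02,0,-0.04],"rotation":[-0.01,-0.05,0]},{"linear":[0.03,0,-0.04],"rotation":[0,-0.05,0]},{"linear":[0.03,0,-0.04],"rotation":[0,-0.05,0]},{"linear":[0.03,0,-0.04],"rotation":[0,-0.05,0]},{"linear":[0.03,0,-0.04],"rotation":[0,-0.05,0]},{"linear":[0.04,0,-0.04],"rotation":[0,-0.05,0]},{"linear":[0.03,0,-0.04],"rotation":[0,-0.05,0]},{"linear":[0.03,-0.01,-0.04],"rotation":[-0.01,-0.05,0]}])

```text
time_s: 14.3
eef_pos: [0.5512, -0.2011, 0.2454]
tcp_rot: [0.935, -0.189, -0.296, -0.05]
ft_force: [0.4, -0.5, -2.6]
finger_gap: 0.0145
finger_force: 117.3
```

Emit:
drive_tool(plan=[{"linear":[0,0,0],"rotation":[0,0,0]},{"linear":[0,0,0],"rotation":[0,0,0]},{"linear":[0,0,0],"rotation":[0,0,0]},{"linear":[0,0,0],"rotation":[0,0,0]},{"linear":[0,0,0],"rotation":[0,0,0]},{"linear":[0,0,0],"rotation":[0,0,0]},{"linear":[0,0,0],"rotation":[0,0,0]},{"linear":[0,0,0],"rotation":[0,0,0]}])

```text
time_s: 15.3
eef_pos: [0.5509, -0.2008, 0.2453]
tcp_rot: [0.935, -0.189, -0.295, -0.05]
ft_force: [0.1, -0.5, -1.3]
finger_gap: 0.0149
finger_force: 117.5
```

Run:
```python
from plan import *
im=camera("scene")[:,:,::-1]
cv2.imwrite("pics/s4.png",cv2.resize(im[150:320,130:370],None,fx=3,fy=3,interpolation=cv2.INTER_CUBIC))
rep()
```

```text
t 15.35 F [-0.09 -0.1  -1.69] T [-0.33 -0.88 -0.03] tray [ 0.5653 -0.2069  0.1282] [-21.88  44.82  -0.21] lip in bin [-0.0581 -0.      0.0788]
```

View pics/s4.png

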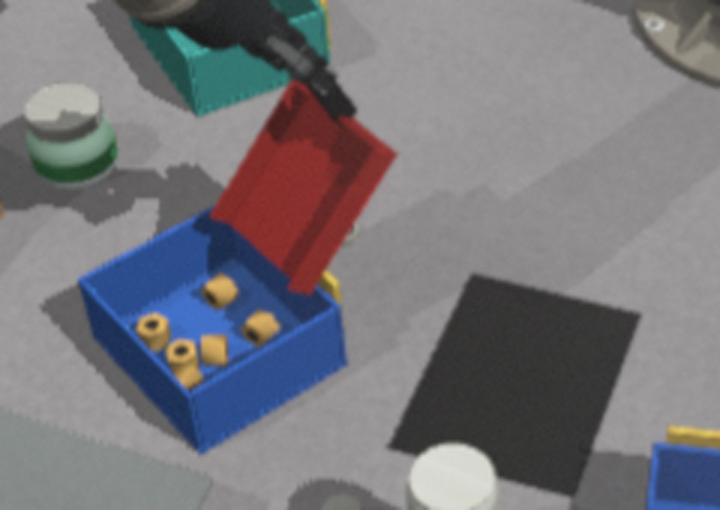

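The tray is empty and six nuts lie in the bin: (153,330), (181,353), (186,376), (213,348), (261,327) and (220,291). Now I back out and return the tray to the mat.

Run:
```python
from plan import *
tp,tr=tray_pose(); 
st=rows(*tcp_for(tp+R.from_euler('z',BY).apply([-.02,0,.05]),tr),4); print()
st=rows(*tcp_for(*bintray(-.09,.15)),12,st); print()
mr=R.from_euler('z',MY)
st=ease(*tcp_for(MAT+[0,0,.06],mr),16,st)
```

```text
dist 0.054 deg 0.0 t 15.35
[-0.14, 0.0, -0.09, 0.0, 0.0, 0.0]
[-0.14, 0.01, -0.1, 0.0, 0.0, 0.0]
[-0.14, 0.0, -0.09, 0.0, 0.0, 0.0]
[-0.14, 0.0, -0.09, 0.0, 0.0, 0.0]

dist 0.132 deg 44.8 t 15.35
[-0.05, 0.0, 0.13, 0.0, 0.12, 0.0]
[-0.06, 0.0, 0.12, 0.01, 0.13, 0.0]
[-0.07, 0.0, 0.12, 0.0, 0.12, 0.0]
[-0.07, 0.01, 0.12, 0.0, 0.13, 0.0]
[-0.08, 0.0, 0.11, 0.0, 0.12, 0.0]
[-0.09, 0.0, 0.1, 0.01, 0.13, 0.0]
[-0.1, 0.0, 0.1, 0.0, 0.12, 0.0]
[-0.1, 0.0, 0.1, 0.0, 0.13, 0.0]
[-0.11, 0.01, 0.08, 0.01, 0.12, 0.0]
[-0.11, 0.0, 0.08, 0.0, 0.12, 0.0]
[-0.12, 0.0, 0.07, 0.0, 0.13, 0.01]
[-0.12, 0.0, 0.06, 0.0, 0.12, 0.0]

dist 0.171 deg 30.6 t 15.35
[0.0, -0.02, 0.01] [0.0, 0.0, -0.01]
[-0.01, -0.05, 0.03] [0.01, 0.0, -0.03]
[-0.01, -0.09, 0.05] [0.01, 0.0, -0.04]
[0.0, -0.11, 0.07] [0.01, 0.0, -0.07]
[-0.01, -0.14, 0.08] [0.01, 0.0, -0.07]
[0.0, -0.16, 0.09] [0.02, 0.0, -0.09]
[0.01, -0.17, 0.11] [0.01, 0.0, -0.09]
[0.02, -0.17, 0.11] [0.02, 0.0, -0.1]
[0.02, -0.18, 0.11] [0.02, 0.0, -0.1]
[0.04, -0.16, 0.11] [0.01, 0.0, -0.09]
[0.03, -0.15, 0.1] [0.02, 0.0, -0.09]
[0.04, -0.13, 0.09] [0.01, 0.0, -0.08]
[0.04, -0.11, 0.07] [0.01, 0.0, -0.06]
[0.03, -0.07, 0.06] [0.01, 0.0, -0.05]
[0.02, -0.05, 0.03] [0.01, 0.0, -0.02]
[0.01, -0.01, 0.01] [0.0, 0.0, -0.01]
```

Emit:
drive_tool(plan=[{"linear":[-0.14,0,-0.09],"rotation":[0,0,0]},{"linear":[-0.14,0.01,-0.1],"rotation":[0,0,0]},{"linear":[-0.14,0,-0.09],"rotation":[0,0,0]},{"linear":[-0.14,0,-0.09],"rotation":[0,0,0]},{"linear":[-0.05,0,0.13],"rotation":[0,0.12,0]},{"linear":[-0.06,0,0.12],"rotation":[0.01,0.13,0]},{"linear":[-0.07,0,0.12],"rotation":[0,0.12,0]},{"linear":[-0.07,0.01,0.12],"rotation":[0,0.13,0]}])

```text
time_s: 16.35
eef_pos: [0.4978, -0.1798, 0.2712]
tcp_rot: [0.966, -0.195, -0.169, -0.028]
ft_force: [0.4, 0.1, -2.8]
finger_gap: 0.0145
finger_force: 117.3
```

Emit:
drive_tool(plan=[{"linear":[-0.08,0,0.11],"rotation":[0,0.12,0]},{"linear":[-0.09,0,0.1],"rotation":[0.01,0.13,0]},{"linear":[-0.1,0,0.1],"rotation":[0,0.12,0]},{"linear":[-0.1,0,0.1],"rotation":[0,0.13,0]},{"linear":[-0.11,0.01,0.08],"rotation":[0.01,0.12,0]},{"linear":[-0.11,0,0.08],"rotation":[0,0.12,0]},{"linear":[-0.12,0,0.07],"rotation":[0,0.13,0.01]},{"linear":[-0.12,0,0.06],"rotation":[0,0.12,0]}])

```text
time_s: 17.35
eef_pos: [0.4294, -0.1524, 0.2228]
tcp_rot: [0.976, -0.2, 0.085, 0.019]
ft_force: [0.3, -0.5, -3.3]
finger_gap: 0.0144
finger_force: 117.3
```

Run:
```python
from plan import *
rep(); ease(*tcp_for(MAT+[0,0,.06],R.from_euler('z',MY)),16)
```

```text
t 17.35 F [ 0.29 -0.49 -3.25] T [ 0.21  0.49 -0.08] tray [ 0.5162 -0.1875  0.1507] [-2.193e+01 -2.000e-02 -1.200e-01] lip in bin [-0.0905 -0.0003  0.1507]
dist 0.171 deg 30.6 t 17.35
[0.0, -0.02, 0.01] [0.0, 0.0, -0.01]
[-0.01, -0.05, 0.03] [0.01, 0.0, -0.03]
[-0.01, -0.09, 0.05] [0.01, 0.0, -0.04]
[0.0, -0.11, 0.07] [0.01, 0.0, -0.07]
[-0.01, -0.14, 0.08] [0.01, 0.0, -0.07]
[0.0, -0.16, 0.09] [0.02, 0.0, -0.09]
[0.01, -0.17, 0.11] [0.01, 0.0, -0.09]
[0.02, -0.17, 0.11] [0.02, 0.0, -0.1]
[0.03, -0.18, 0.11] [0.02, 0.0, -0.1]
[0.03, -0.16, 0.11] [0.02, 0.0, -0.09]
[0.04, -0.15, 0.1] [0.01, 0.0, -0.09]
[0.04, -0.13, 0.09] [0.01, 0.0, -0.08]
[0.04, -0.1, 0.08] [0.02, 0.0, -0.06]
[0.03, -0.08, 0.05] [0.0, 0.0, -0.05]
[0.02, -0.05, 0.04] [0.01, 0.0, -0.02]
[0.0, -0.01, 0.01] [0.0, 0.0, -0.01]
```

Emit:
drive_tool(plan=[{"linear":[0,-0.02,0],"rotation":[0,0,-0.01]},{"linear":[0,-0.05,0],"rotation":[0.01,0,-0.03]},{"linear":[0,-0.09,0],"rotation":[0.01,0,-0.04]},{"linear":[0.01,-0.11,0],"rotation":[0.01,0,-0.07]},{"linear":[0.01,-0.14,0],"rotation":[0.01,0,-0.07]},{"linear":[0.02,-0.16,0],"rotation":[0.02,0,-0.09]},{"linear":[0.02,-0.17,0],"rotation":[0.01,0,-0.09]},{"linear":[0.03,-0.17,0],"rotation":[0.02,0,-0.1]}])

```text
time_s: 18.35
eef_pos: [0.4583, -0.0838, 0.2237]
tcp_rot: [0.994, -0.066, 0.086, 0.006]
ft_force: [-0.6, 0.6, -3.4]
finger_gap: 0.0142
finger_force: 117.0
```

Emit:
drive_tool(plan=[{"linear":[0.04,-0.18,0],"rotation":[0.02,0,-0.1]},{"linear":[0.04,-0.16,0],"rotation":[0.02,0,-0.09]},{"linear":[0.04,-0.15,0.02],"rotation":[0.01,0,-0.09]},{"linear":[0.04,-0.13,0.04],"rotation":[0.01,0,-0.08]},{"linear":[0.04,-0.1,0.06],"rotation":[0.02,0,-0.06]},{"linear":[0.03,-0.08,0.08],"rotation":[0,0,-0.05]},{"linear":[0.02,-0.05,0.08],"rotation":[0.01,0,-0.02]},{"linear":[0,-0.01,0.06],"rotation":[0,0,-0.01]}])

```text
time_s: 19.35
eef_pos: [0.4841, -0.0161, 0.1997]
tcp_rot: [0.994, 0.064, 0.086, -0.006]
ft_force: [-0.0, -0.9, -2.6]
finger_gap: 0.0147
finger_force: 117.1
```

Run:
```python
from plan import *
rep(); s=rows(*tcp_for(MAT+[0,0,.015],R.from_euler('z',MY)),8)
```

```text
t 19.35 F [-0.   -0.86 -2.58] T [-0.08  0.53  0.02] tray [ 0.5765 -0.0021  0.1274] [8.58 0.13 0.06] lip in bin [-0.1129  0.2298  0.1272]
dist 0.109 deg 0.2 t 19.35
[-0.03, 0.0, 0.17, 0.0, 0.0, 0.0]
[-0.02, 0.0, 0.17, 0.0, 0.0, 0.0]
[-0.03, 0.0, 0.16, 0.0, 0.0, 0.0]
[-0.02, 0.0, 0.17, 0.0, 0.0, 0.0]
[-0.03, 0.0, 0.17, 0.0, 0.0, 0.0]
[-0.03, 0.01, 0.17, 0.0, 0.0, 0.0]
[-0.02, 0.0, 0.16, 0.0, 0.0, 0.0]
[-0.03, 0.0, 0.17, 0.0, 0.0, 0.0]
```

Emit:
drive_tool(plan=[{"linear":[-0.03,0,0.17],"rotation":[0,0,0]},{"linear":[-0.02,0,0.17],"rotation":[0,0,0]},{"linear":[-0.03,0,0.17],"rotation":[0,0,0]},{"linear":[-0.02,0,0.17],"rotation":[0,0,0]},{"linear":[-0.03,0,0.17],"rotation":[0,0,0]},{"linear":[-0.03,0,0.17],"rotation":[0,0,0]},{"linear":[-0.02,0,0.17],"rotation":[0,0,0]},{"linear":[-0.03,0,0.15],"rotation":[0,0,0]}])

```text
time_s: 20.35
eef_pos: [0.486, -0.0158, 0.0909]
tcp_rot: [0.994, 0.064, 0.086, -0.006]
ft_force: [-0.5, 0.2, -2.5]
finger_gap: 0.0145
finger_force: 117.2
```

Emit:
drive_tool(plan=[{"linear":[0,0,0.03],"rotation":[0,0,0]},{"linear":[-0.01,0,0.03],"rotation":[0,0,0]},{"linear":[0,0,0.03],"rotation":[0,0,0]},{"linear":[-0.01,0,0.02],"rotation":[0,0,0]},{"linear":[0,0,0.02],"rotation":[0,0,0]},{"linear":[0,0,0.01],"rotation":[0,0,0]},{"linear":[0,0,0.01],"rotation":[0,0,0]},{"linear":[0,0,0],"rotation":[0,0,0]}])

```text
time_s: 21.35
eef_pos: [0.4864, -0.0158, 0.0797]
tcp_rot: [0.994, 0.064, 0.086, -0.006]
ft_force: [0.2, 0.3, -3.2]
finger_gap: 0.0147
finger_force: 117.2
```

Run:
```python
from plan import *
rep()
```

```text
t 21.35 F [ 0.17  0.34 -3.15] T [-0.09  0.52 -0.02] tray [ 0.5789 -0.0018  0.0074] [8.57 0.1  0.05] lip in bin [-0.1108  0.2309  0.0073]
```

2.3 mm to go.

Emit:
drive_tool(plan=[{"linear":[0,0,0.01],"rotation":[0,0,0]},{"linear":[0,0,0.01],"rotation":[0,0,0]},{"linear":[0,0,0.005],"rotation":[0,0,0]},{"linear":[0,0,0.005],"rotation":[0,0,0]},{"linear":[0,0,0],"rotation":[0,0,0]},{"linear":[0,0,0],"rotation":[0,0,0]},{"linear":[0,0,0],"rotation":[0,0,0]},{"linear":[0,0,0],"rotation":[0,0,0]}])

```text
time_s: 22.35
eef_pos: [0.4868, -0.0159, 0.0774]
tcp_rot: [0.994, 0.064, 0.086, -0.006]
ft_force: [-5.0, -2.6, 5.1]
finger_gap: 0.0146
finger_force: 118.3
```

Run:
```python
from plan import *
rep()
```

```text
t 22.35 F [-5.03 -2.57  5.09] T [-0.29  0.83  0.02] tray [ 0.5792 -0.002   0.0052] [8.55 0.11 0.04] lip in bin [-0.1104  0.2309  0.005 ]
```

Emit:
drive_tool(plan=[{"linear":[0,0,0],"rotation":[0,0,0]},{"linear":[0,0,0],"rotation":[0,0,0]},{"linear":[0,0,0],"rotation":[0,0,0]},{"linear":[0,0,0],"rotation":[0,0,0]},{"linear":[0,0,0],"rotation":[0,0,0]},{"linear":[0,0,0],"rotation":[0,0,0]},{"linear":[0,0,0],"rotation":[0,0,0]},{"linear":[0,0,0],"rotation":[0,0,0]}], fingers=1)

```text
time_s: 23.35
eef_pos: [0.4869, -0.0157, 0.0774]
tcp_rot: [0.994, 0.064, 0.086, -0.006]
ft_force: [0.4, -0.1, 0.9]
finger_gap: 0.0852
finger_force: 0.0
```

Emit:
drive_tool(plan=[{"linear":[0,0,-0.1],"rotation":[0,0,0]},{"linear":[0,0,-0.25],"rotation":[0,0,0]},{"linear":[0,0,-0.3],"rotation":[0,0,0]},{"linear":[0,0,-0.3],"rotation":[0,0,0]},{"linear":[0,0,-0.3],"rotation":[0,0,0]},{"linear":[0,0,-0.2],"rotation":[0,0,0]},{"linear":[0,0,0],"rotation":[0,0,0]},{"linear":[0,0,0],"rotation":[0,0,0]}])

```text
time_s: 24.35
eef_pos: [0.4669, -0.0184, 0.1913]
tcp_rot: [0.994, 0.064, 0.086, -0.006]
ft_force: [-1.3, 0.4, -0.2]
finger_gap: 0.0853
finger_force: 0.0
```

Run:
```python
from plan import *
cv2.imwrite("pics/s5.png",camera("scene")[:,:,::-1]); print(read_state()["ft_force"],read_state()["eef_pos"])
```

```text
[-0.84636942  0.84599042  0.61737241] [ 0.46675036 -0.01840075  0.19106373]
```

View pics/s5.png

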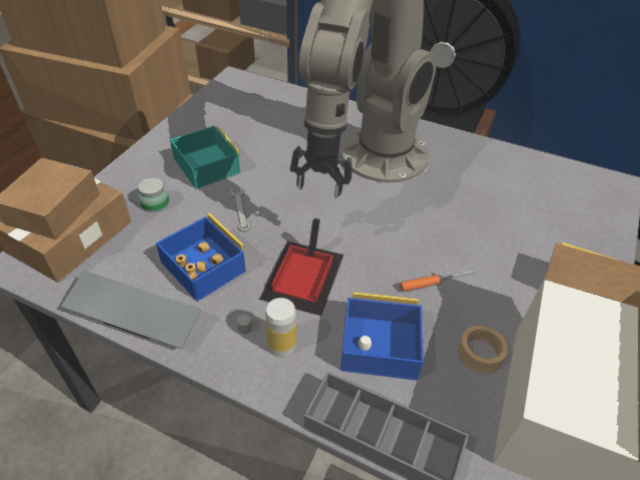

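The empty tray stands at (303,273), in the middle of its mat and released. The nuts are in the bin near (200,260), and the bystanders have not moved. Handing in.

```bash
python3 -c "
from plant import *
print(close_job())"
```

```text
the job is handed in; nothing more can be done
None
```

I handed the job in at about 24 s of the 59 s allowed: all five nuts are in the right-hand blue bin with the brass sample nut, and the empty tray is back on the middle of its mat and released. The other things on the bench look unmoved in the last picture; `close_job()` returned no verdict, so I can't say how it was judged.

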